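Shut the curing bay, open the glue bay

TASK

The little twin cabinet has both sashes half open. Pull the sash in front of the glued metal angle bracket fully down so that it can cure, and raise the other sash, in front of the glue bottle, fully up. Do not disturb the bracket or the bottle.

Things in the scene. Friction and masses are not known exactly. Their poses are not given: they have to be found in the camera images.
- left_handle (a point): Middle of the dark bar handle on top of the left (+y) clear sash of a twin-bay cabinet; the sash slides straight up and down. Bar 14 x 14 mm in section, 100 long along this frame's y (x into the cabinet, z up), on 12 mm struts 42 mm either side, 23 mm free under it. Origin at z = 0.225 m fully down, 0.325 m fully up. The sash stays where left; raising takes about 6 N, lowering 3 N.
- right_handle (a point): The same point of the right (-y) sash's handle: same sizes, axes, heights and forces; it lies 170 mm from the left one. The cabinet is fixed to the bench, 360 mm wide and 170 deep, with a clear roof at 175 mm; the sashes close its front, which faces the robot, and its fixed parts end at z = 0.189 m, below both handles.
- bracket: Bare metal angle bracket, about 34 x 45 x 40 mm, standing on the floor of one of the two bays, within 15 mm of the bay's middle line; the bays' middle lines lie 85 mm either side of the cabinet's own, each behind its handle. Origin: middle of its underside.
- glue_bottle: White glue bottle with a pointed red nozzle, 42 mm across, 140 mm tall, standing in the other bay, within 15 mm of its middle line. Origin: middle of its underside.

How it is judged:
By the outcome, as a careful person would: the job done as asked, in the order asked, and still so for the second after the job is handed in, with the robot touching nothing.
It also fails if it takes over 45 s, if anything falls off the work surface, if the arm or the gripper's body presses on something with over 40 N, if the wrist force passes 120 N, or if a joint passes its speed limit or range.

ROBOT

A 6-joint arm with a two-finger parallel gripper is mounted at the origin on a cart in front of the work surface, level with it; the furniture and walls round the work are solid. World frame = base frame: x ahead of the robot, y to its left, z up, the work surface at z = 0. Lengths are in mm, angles in degrees, forces in N, time in s.
With the tool pointing down it reaches from about 350 to 850 mm from the base axis. Payload 8.1 kg.
Tool frame: the origin (TCP) lies midway between the tips of the shut fingers; the grasp point (between the pads) lies 19 mm behind it (hold_point_z is the distance from the TCP to the grasp point, in mm); z points along the fingers, y is the direction in which the jaws open and shut (so a half turn about z gives the same grasp; the last joint's range is limited). The gripper opens to 85 mm and grips with 20 to 120 N. Pads are 22 mm wide; open, the fingers measure 114 mm over their backs; the gripper's body (76 mm by 85 mm) begins 54 mm behind the grasp point. The pads swing forward as they close: fully open they stand 13 mm farther back than shut.
Start: joints at [-74.278, 7.471, 85.268, -0, 87.261, -4.893], TCP at [211.272, -561.578, 231.292] pointing down, gripper open.
Joint ranges: [-169.43, 169.43], [-51.17, 129.36], [1.28, 143.12], [-76.62, 256.62], [0, 156.53], [-152.29, 152.29]. Speed limits (degrees/s): [136.94, 136.94, 159.86, 180, 180, 180].

INTERFACE

Orientations are given as [roll, pitch, yaw] about the fixed x, y, z axes, in that order (R = Rz(yaw) Ry(pitch) Rx(roll)).
In Python, from bench import sense, snapshot, camera_params, hand_in, hold_point_z gives the robot as it stands.
- The arm moves only by the tool servo_tool, never from a script. Its argument "motion" is a list of rows, each a list of 7 numbers: the finger opening in mm, from 0 to 85.4, then the shift along the tool's x, y, z in mm, then the turn, a rotation vector about the tool's x, y, z in rad. A call has 1 to 10 rows; each row shifts and turns the pose as measured when the row begins, along the tool's axes as they then stand; what a row does not reach is not made up. A row lasts 1/10 s, in which the tool goes at most 50 mm and 8.59 degrees, less where a joint would pass 70% of its speed; a pose out of reach is approached as far as the arm can. A call with a gripper value outside its range is refused whole. The fingers move at their own pace and stop on an object; "force" is the grip in N (left out, the last holds). Time passes only in rows, so rows that do not move let the fingers close. It gives the time, the measured TCP pose, the force and the opening at its end, in the units of the state.
- sense(): the state, without advancing time (a new reading comes with each control period).
- snapshot(name): name is "scene" or "top" or "wrist"; returns the picture (480x640x3 uint8, blue, green, red); there is no depth.
- camera_params(name): a dict with "fx", "fy", "cx", "cy" (pixels), "R" (3x3) and "t" (3): a world point X has camera coordinates R X + t; the wrist camera has in their place "tool_from_camera" (4x4, takes a point from camera to tool coordinates, whose origin is the TCP and whose axes are the flange's). Camera axes: x right, y down, z forward; pixel columns grow to the right and rows downward; lengths in mm; the calibration is good to about 2 mm. The wrist camera is an equidistant fisheye: a pixel r from the principal point sees the ray r / f radians off the axis. A picture is of the moment at which its call begins: read the wrist's pose just before it. camera_params takes no time and is no camera call.
- hand_in(): hands the job in, once; it reports no verdict.
The state is a dict: "time": time; "joint_pos": joint angles; "qd": joint speeds; "joint_efforts": joint torques, N m; "tool_pos": TCP position; "tcp_rot": TCP orientation; "ft_force": force on the tool from outside, world axes, zero at the start; "wrist_torque": the same for the moment, N m; "finger_gap": finger opening in mm.
Only numpy, scipy, OpenCV 4.12 (cv2) and the standard library are available. Lean on these libraries where they do the work, as an engineer would, in place of code of your own. Each camera call takes 0.05 s, during which the arm holds its last target. There are 200 camera calls.

## Working session

There is one attempt and no reset: what is moved stays moved. The work goes in short steps, Python scripts to look and compute and a tool call to move; the robot and the scene stay as the last step left them, time stands still between calls to the robot, and variables do not carry over. Pictures are saved under pics/ and viewed, about 8 in all and at most 12, crops included, and the job is handed in when it is done.

Besides the shell and the picture viewer there is one more tool, called as name([rows], argument=value, ...), one row to a line, values as JSON. servo_tool: Moves the arm, as the interface text tells. Its arguments: {"type":"object","properties":{"motion":{"type":"array"},"force":{"type":"number"}},"required":["motion"]}

```bash
ls; mkdir -p pics
python3 - <<'E'
from bench import *
import cv2,json
s=sense();print({k:s[k] for k in('time','tool_pos','tcp_rot','ft_force','finger_gap')},hold_point_z)
for n in('scene','top'):
    cv2.imwrite(f'pics/{n}0.png',snapshot(n));print(n,camera_params(n))
print(camera_params('wrist'))
E
```

```text
pics
{'time': 0.0, 'tool_pos': array([ 211.14248689, -561.0187253 ,  230.21139897]), 'tcp_rot': array([-1.79891681e+02, -1.09123121e-02,  2.06167370e+01]), 'ft_force': array([-0.22060036, -0.3063145 ,  0.18021047]), 'finger_gap': 85.38099377416536} 18.700000000000003
scene {'fx': 589.9343019274185, 'fy': 589.9343019274185, 'cx': 316.35971512112184, 'cy': 244.61320307792755, 'R': array([[-0.63752307, -0.7704298 , -0.00150404],
       [-0.63806726,  0.52908645, -0.55940834],
       [ 0.43178062, -0.35567604, -0.82889085]]), 't': array([445.57931979, 375.53086277, 794.57700023])}
top {'fx': 510.81561129111685, 'fy': 510.81561129111685, 'cx': 322.49737526521346, 'cy': 237.06035936745207, 'R': array([[-0.20874431, -0.9779682 ,  0.0020048 ],
       [-0.75354186,  0.15953383, -0.63774887],
       [ 0.62337828, -0.13463715, -0.77024175]]), 't': array([238.6851643 , 504.8568546 , 652.33930235])}
{'fx': 371.64829954431775, 'fy': 371.64829954431775, 'cx': 313.33380930651515, 'cy': 245.39880580713492, 'tool_from_camera': array([[ 1.42796367e-04, -9.54416475e-01, -2.98478092e-01,
         7.64161458e+01],
       [ 9.99999956e-01,  2.13511289e-04, -2.04310912e-04,
         1.25279335e+00],
       [ 2.58726142e-04, -2.98478050e-01,  9.54416464e-01,
        -1.42063754e+02],
       [ 0.00000000e+00,  0.00000000e+00,  0.00000000e+00,
         1.00000000e+00]])}
```

View pics/scene0.png

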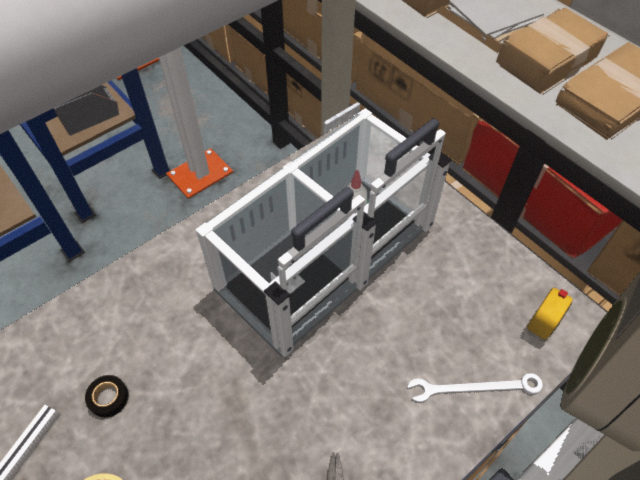

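View pics/top0.png

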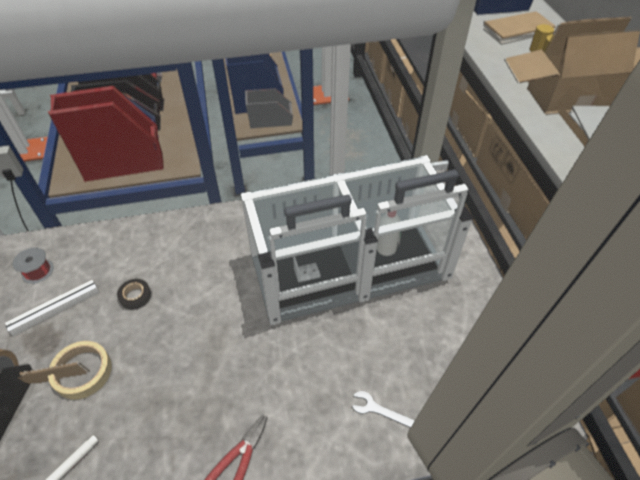

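The left (+y) bay holds the bracket, with its handle at about scene (322,218) and top (318,210). The right bay holds the bottle with the red nozzle, with its handle at about scene (412,148) and top (427,186). Next I'll triangulate both handle bars from the two views.

```bash
cat > h.py <<'E'
import numpy as np,cv2
from bench import *
def P(n):
    c=camera_params(n);K=np.array([[c['fx'],0,c['cx']],[0,c['fy'],c['cy']],[0,0,1]])
    return K@np.c_[c['R'],c['t']]
def tri(a,b,n=('scene','top')):
    X=cv2.triangulatePoints(P(n[0]),P(n[1]),np.float64(a).reshape(2,1),np.float64(b).reshape(2,1))
    return (X[:3]/X[3]).ravel()
def dark(img,box,th=75):
    x0,y0,x1,y1=box;g=img[y0:y1,x0:x1].max(2)
    m=cv2.morphologyEx((g<th).astype(np.uint8),cv2.MORPH_OPEN,np.ones((5,5)))
    n,l,st,c=cv2.connectedComponentsWithStats(m)
    i=1+st[1:,4].argmax();ys,xs=np.where(l==i)
    r=cv2.minAreaRect(np.float32(np.c_[xs+x0,ys+y0]))
    p=cv2.boxPoints(r);p=p[p[:,0].argsort()]
    return p[:2].mean(0),p[2:].mean(0),r
E
python3 - <<'E'
from h import *
S=cv2.imread('pics/scene0.png');T=cv2.imread('pics/top0.png')
B={'L':((285,180,368,250),(278,190,356,230)),'R':((380,112,445,178),(390,165,462,205))}
C={}
for k,(a,b) in B.items():
    l1,r1,q1=dark(S,a);l2,r2,q2=dark(T,b)
    A=tri(l1,l2);D=tri(r1,r2);M=(A+D)/2;C[k]=M
    print(k,q1,q2,'\n',A.round(1),D.round(1),M.round(1),np.linalg.norm(A-D).round(1),'yawdir',np.degrees(np.arctan2(*(A-D)[[1,0]])).round(1))
d=C['L']-C['R'];print(np.linalg.norm(d),np.hypot(d[0],d[1]),np.degrees(np.arctan2(d[1],d[0])))
E
```

```text
L ((294.5, 241.5), (15.0, 19.0), 90.0) ((345.0, 206.0), (4.0, 6.0), 90.0) 
 [661.1  91.3  73.7] [598.3  97.9 146.3] [629.7  94.6 110. ] 96.2 yawdir -6.0
R ((390.0, 166.0), (16.0, 10.0), 90.0) ((454.1600341796875, 180.38003540039062), (12.400001525878906, 24.600004196166992), 53.13010025024414) 
 [ 650.3 -121.1  103.2] [ 639.4 -137.5  127.5] [ 644.8 -129.3  115.4] 31.3 yawdir 56.3
224.47462390398758 224.41016678077918 93.87180089887242
```

Run:
```python
from h import *
S=cv2.imread('pics/scene0.png');T=cv2.imread('pics/top0.png')
print(S[205:240:3,322].tolist(),S[130:165:3,412].tolist());print(T[198:222:2,318].tolist(),T[176:200:2,427].tolist())
a=cv2.resize(S[100:310,190:450],None,fx=2.3,fy=2.3);b=cv2.resize(T[150:330,230:480],None,fx=2.3,fy=2.3)
h=min(a.shape[0],600)
cv2.imwrite('pics/c.png',np.vstack([cv2.resize(S[105:255,270:460],(380*2,300)) if 0 else cv2.resize(S[105:255,270:460],(760,300*2))[:600],])[:600])
```

```text
[[90, 85, 83], [94, 86, 87], [101, 95, 95], [91, 86, 84], [61, 56, 57], [56, 55, 55], [141, 143, 139], [145, 147, 149], [149, 152, 154], [143, 147, 150], [117, 119, 118], [114, 112, 112]] [[65, 79, 95], [76, 73, 75], [90, 82, 84], [97, 88, 91], [83, 75, 78], [48, 44, 44], [188, 184, 186], [148, 147, 150], [143, 145, 148], [144, 144, 148], [128, 130, 133], [126, 127, 130]]
[[121, 122, 114], [111, 108, 105], [107, 102, 100], [109, 106, 102], [95, 92, 90], [77, 76, 73], [76, 74, 74], [108, 108, 103], [121, 124, 116], [122, 123, 115], [141, 142, 138], [149, 152, 149]] [[104, 102, 97], [106, 101, 99], [98, 93, 90], [74, 71, 71], [70, 68, 68], [133, 137, 134], [168, 173, 166], [159, 162, 158], [149, 152, 149], [147, 150, 148], [148, 149, 147], [147, 149, 147]]
```

Run:
```python
from h import *
S=cv2.imread('pics/scene0.png');T=cv2.imread('pics/top0.png')
a=cv2.resize(S[110:260,280:450],(680,600))
f=cv2.resize
cv2.imwrite('pics/c2.png',np.vstack([f(S[185:255,285:375],(400,311))[:300,:],f(T[165:235,275:365],(400,311))[:300]]))
L=np.vstack([f(S[180:255,280:380],(400,300)),f(T[170:245,270:370],(400,300))])
R=np.vstack([f(S[110:185,360:460],(400,300)),f(T[150:225,375:475],(400,300))])
cv2.imwrite('pics/c2.png',np.hstack([L,R]))
```

```text
(no output)
```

View pics/c2.png

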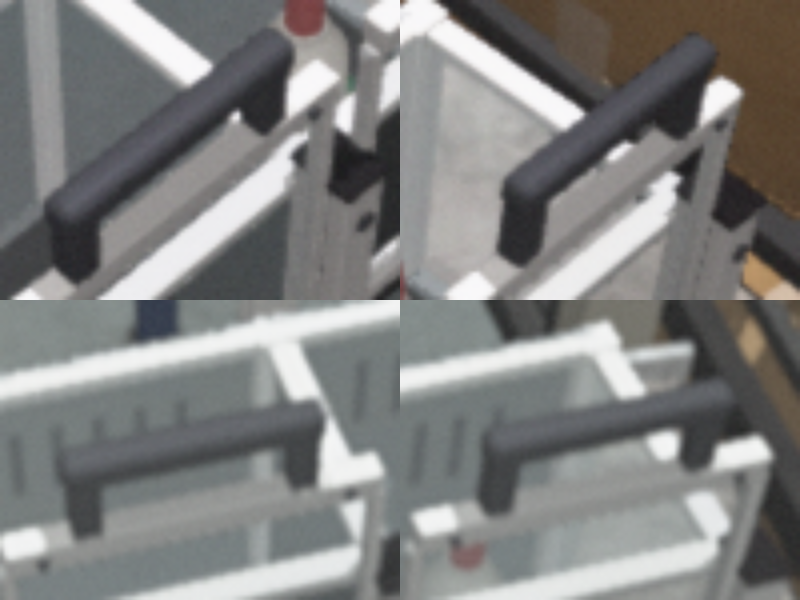

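The 4x crops show both bars clearly. Bar ends, left handle: scene (296,231.7)–(349.7,193), top (286.5,211.5)–(350.5,198.5). Right handle: scene (389.8,157.5)–(435.8,123), top (397.8,186.8)–(457,173.3).

Run:
```python
from h import *
D={'L':((296,231.7),(349.7,193),(286.5,211.5),(350.5,198.5)),'R':((389.75,157.5),(435.75,123),(397.75,186.75),(457,173.25))}
C={}
for k,(a,b,c,d) in D.items():
    A=tri(a,c);E=tri(b,d);C[k]=(A+E)/2
    v=A-E;print(k,A.round(1),E.round(1),C[k].round(1),np.linalg.norm(v).round(1),np.degrees(np.arctan2(v[1],v[0])).round(1))
v=C['L']-C['R'];print(v,np.hypot(v[0],v[1]),np.degrees(np.arctan2(v[1],v[0])))
```

```text
L [510.2 187.2 293.1] [519.   93.2 286.9] [514.6 140.2 290. ] 94.7 95.4
R [524.7  19.2 293.5] [532.4 -75.4 292.5] [528.5 -28.1 293. ] 95.0 94.7
[-13.89745814 168.32064927  -3.03856375] 168.8933992582325 94.71994181121646
```

Run:
```python
from h import *
for n in('scene','top'):
    c=camera_params(n);print(n,'cam at',(-c['R'].T@c['t']).round())
    for X in ([211,-561,230],[211,-561,400],[0,0,400],[100,-300,500],[500,-130,0],[500,-250,0],[500,-400,0],[300,-300,0],[515,140,400]):
        x=P(n)@np.r_[X,1];print(X,(x[:2]/x[2]).round(),'z',x[2].round())
pl=[]
for n,ls in(('scene',[((0,130),(265,0))]),('top',[((0,77),(430,30))])):
    for a,b in ls: pl.append(P(n).T@np.cross([*a,1],[*b,1]))
N=np.array(pl);d=np.cross(N[0,:3],N[1,:3]);d/=np.linalg.norm(d)
p=np.linalg.lstsq(N[:,:3],-N[:,3],rcond=None)[0];print('pipe',d,p)
```

```text
scene cam at [181. 427. 869.]
[211, -561, 230] [806. 123.] z 895.0
[211, -561, 400] [898.  26.] z 754.0
[0, 0, 400] [883. 438.] z 463.0
[100, -300, 500] [998. 104.] z 530.0
[500, -130, 0] [443. 238.] z 1057.0
[500, -250, 0] [488. 204.] z 1099.0
[500, -400, 0] [539. 165.] z 1153.0
[300, -300, 0] [594. 259.] z 1031.0
[515, 140, 400] [325. 149.] z 636.0
top cam at [ 24. 241. 824.]
[211, -561, 230] [879. 319.] z 682.0
[211, -561, 400] [1012.  238.] z 551.0
[0, 0, 400] [678. 608.] z 344.0
[100, -300, 500] [1030.  324.] z 370.0
[500, -130, 0] [459. 293.] z 982.0
[500, -250, 0] [516. 282.] z 998.0
[500, -400, 0] [586. 269.] z 1018.0
[300, -300, 0] [595. 371.] z 880.0
[515, 140, 400] [319. 145.] z 646.0
pipe [ 0.05999573 -0.99755376 -0.03587502] [808.21173676  35.2736521  370.78417809]
```

Run:
```python
from h import *
cv2.imwrite('pics/w0.png',snapshot('wrist'))
```

```text
(no output)
```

View pics/w0.png

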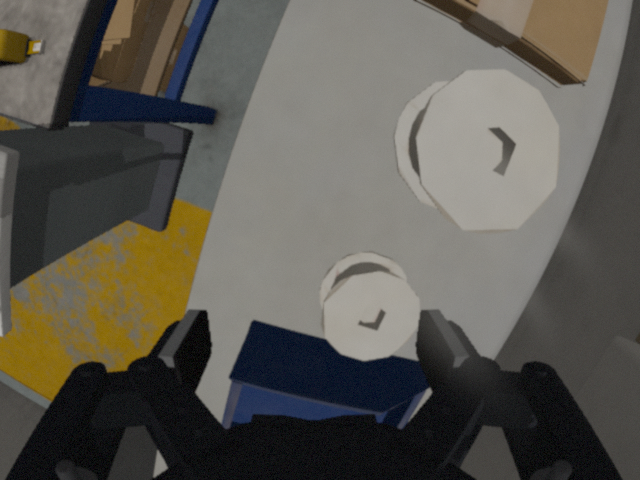

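The wrist view shows open floor, a lower side table, the cart on the left and the bench corner at top left. Nothing is level with the tool. Next I'll locate the beige beam that sits at the right in both fixed views.

Run:
```python
from h import *
for a,b in (((565,395),(412,435)),((567,400),(480,480)),((600,330),(475,330))): print(tri(a,b).round())
S=cv2.imread('pics/scene0.png');T=cv2.imread('pics/top0.png')
cv2.imwrite('pics/c3.png',np.hstack([cv2.resize(S[240:480,480:640],(400,600)),cv2.resize(T[0:480,380:640],(325,600))]))
```

```text
[179. 112. 302.]
[172. -22.  54.]
[204.  85. 420.]
```

View pics/c3.png

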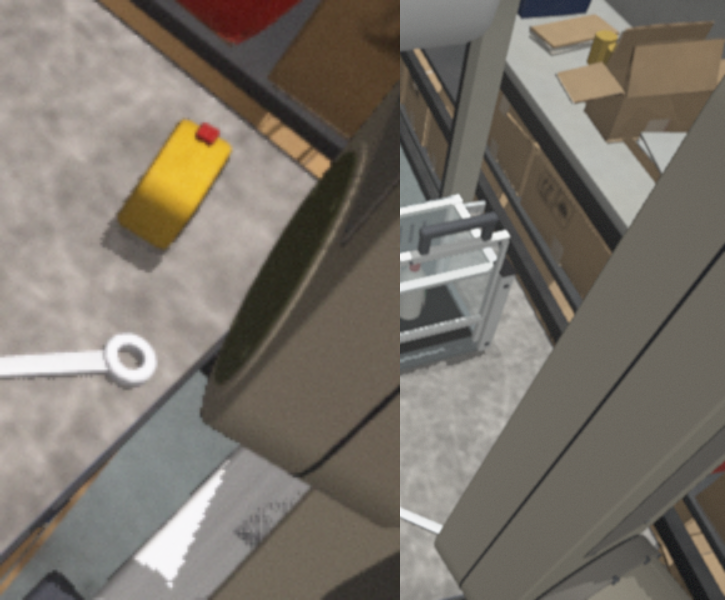

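servo_tool([
  [85, 0, 0, -50, 0, 0, 0],
  [85, 0, 0, -50, 0, 0, 0],
  [85, 0, 0, -50, 0, 0, 0],
  [85, 0, 0, -30, 0, 0, 0],
])

```text
time: 0.55
tool_pos: [210.2, -557.7, 404.9]
tcp_rot: [-178.8, -0.1, 20.6]
ft_force: [1.0, -1.2, 0.6]
finger_gap: 85.1
```

Run:
```python
from h import *
s=sense();print(s['time'],s['tool_pos'],s['tcp_rot'],s['joint_pos'])
T=snapshot('top');cv2.imwrite('pics/top1.png',T)
d=cv2.absdiff(T,cv2.imread('pics/top0.png')).max(2)>25
ys,xs=np.where(cv2.erode(d.astype(np.uint8),np.ones((3,3))));print(len(xs),xs.min() if len(xs) else 0,ys.min() if len(xs) else 0,xs.mean() if len(xs) else 0,ys.mean()if len(xs) else 0)
```

```text
0.55 [ 210.1678298  -557.69318117  404.9173807 ] [-1.78761183e+02 -1.05124276e-01  2.06127219e+01] [-7.42787148e+01  8.03059123e+00  6.67276929e+01 -9.45210644e-04
  1.06484984e+02 -4.89283160e+00]
83 552 62 597.1927710843373 139.86746987951807
```

servo_tool([
  [85, 48, 0, 0, 0, 0, -0.08],
  [85, 48, 0, 0, 0, 0, -0.08],
  [85, 48, 0, 0, 0, 0, -0.08],
])

```text
time: 0.9
tool_pos: [338.3, -500.5, 411.8]
tcp_rot: [-179.4, -0.1, 34.1]
ft_force: [1.0, -0.1, 0.7]
finger_gap: 85.0
```

Run:
```python
from h import *
s=sense();print(s['time'],s['tool_pos'],s['tcp_rot'],s['joint_pos'])
T=snapshot('top');cv2.imwrite('pics/top2.png',T)
d=cv2.absdiff(T,cv2.imread('pics/top0.png')).max(2)>25
ys,xs=np.where(cv2.erode(d.astype(np.uint8),np.ones((3,3))));print(len(xs),xs.min(),ys.min(),xs.mean(),ys.mean())
```

```text
0.9 [ 338.26111568 -500.47526204  411.79009615] [-1.79371467e+02 -1.22780111e-01  3.40867306e+01] [-6.08495529e+01  8.89154006e+00  6.50584708e+01  7.12341894e-02
  1.06686744e+02 -4.91688200e+00]
10267 382 16 549.9460407129638 261.2038570176293
```

servo_tool([
  [85, 49, 0, 0, 0, 0, -0.085],
  [85, 49, 0, 0, 0, 0, -0.085],
  [85, 49, 0, 0, 0, 0, -0.085],
  [85, 49, 0, 0, 0, 0, -0.085],
  [85, 49, 0, 0, 0, 0, -0.085],
  [85, 49, 0, 0, 0, 0, -0.085],
  [85, 49, 0, 0, 0, 0, -0.085],
  [85, 49, 0, 0, 0, 0, -0.085],
])

```text
time: 1.75
tool_pos: [577.8, -191.4, 406.6]
tcp_rot: [-179.2, -0.8, 74.8]
ft_force: [-0.1, 0.1, -0.7]
finger_gap: 85.3
```

```bash
cat >> h.py <<'E'
from scipy.spatial.transform import Rotation as Ro
def go(target,yaw):
    s=sense();R=Ro.from_euler('xyz',s['tcp_rot'],degrees=True);D=Ro.from_euler('xyz',[180,0,yaw],degrees=True)
    print('t',round(s['time'],2),'pos',s['tool_pos'].round(1),'rot',s['tcp_rot'].round(1),'F',s['ft_force'].round(1),'gap',round(s['finger_gap'],1),'\n shift',R.inv().apply(np.array(target)-s['tool_pos']).round(1),'turn',(R.inv()*D).as_rotvec().round(3))
E
python3 -c "
from h import *
go([510,120,400],94.7)"
```

```text
t 1.75 pos [ 577.8 -191.4  406.6] rot [-179.2   -0.8   74.8] F [-0.1  0.1 -0.7] gap 85.3 
 shift [ 282.7 -146.8   12.9] turn [-0.012 -0.017 -0.347]
```

servo_tool([
  [85, 44, -20, 0, 0, 0, -0.055],
  [85, 44, -18, 0, 0, 0, -0.055],
  [85, 46, -16, 0, 0, 0, -0.055],
  [85, 46, -14, 0, 0, 0, -0.055],
  [85, 46, -12, 0, 0, 0, -0.055],
  [85, 46, -10, 0, 0, 0, -0.05],
  [85, 45, -8, 0, 0, 0, -0.04],
])

```text
time: 2.45
tool_pos: [506.8, 146.4, 406.1]
tcp_rot: [-179.0, -1.3, 96.7]
ft_force: [0.6, 1.2, 0.5]
finger_gap: 84.9
```

```bash
python3 -c "
from h import *
go([514.6,140.2,360],94.7)
cv2.imwrite('pics/w1.png',snapshot('wrist'))
go([514.6,140.2,360],94.7)"
```

```text
t 2.45 pos [506.8 146.4 406.1] rot [-179.    -1.3   96.7] F [0.6 1.2 0.5] gap 84.9 
 shift [-8.2  7.8 45.8] turn [-0.017 -0.022  0.035]
t 2.5 pos [504.8 152.8 406.5] rot [-179.    -1.5   97.2] F [-1.1  3.3  0. ] gap 84.9 
 shift [-15.    8.9  46. ] turn [-0.018 -0.026  0.043]
```

View pics/w1.png

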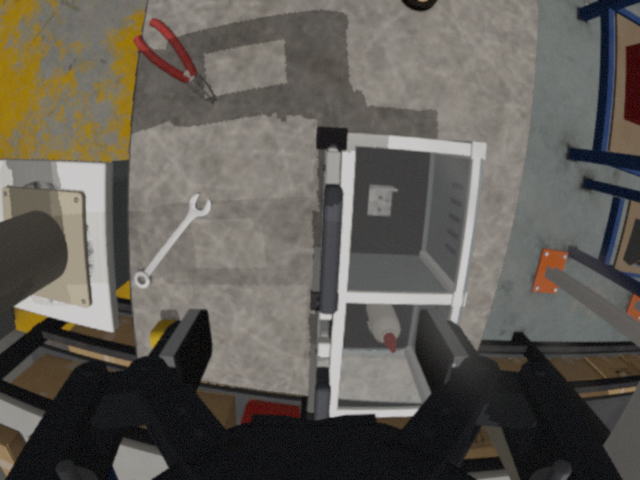

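The wrist view confirms the bracket at (380,200) in the left bay and the bottle at (380,325) in the right bay. The left bar runs from about (333,187) to (328,312). I'll cast those two ends as rays onto z = 290 to check the bar's position.

```bash
cat >> h.py <<'E'
def wray(px,pos,rot,z):
    c=camera_params('wrist');d=np.array([px[0]-c['cx'],px[1]-c['cy']]);r=np.hypot(*d);th=r/c['fx']
    v=np.r_[d/r*np.sin(th),np.cos(th)];M=c['tool_from_camera'];R=Ro.from_euler('xyz',rot,degrees=True)
    v=R.apply(M[:3,:3]@v);o=np.array(pos)+R.apply(M[:3,3]);return o+v*(z-o[2])/v[2]
E
python3 -c "
from h import *
W=cv2.imread('pics/w1.png')
for y in(205,230,250,270,290): print(y,W[y,312:348].max(1).tolist())
p=([506.8,146.4,406.1],[-179,-1.3,96.7])
A=wray((333,187),*p,290);B=wray((328,312),*p,290);print(A,B,(A+B)/2,np.linalg.norm(A-B),np.degrees(np.arctan2(*(A-B)[[1,0]])))
"
```

```text
205 [117, 120, 117, 115, 115, 110, 99, 82, 73, 72, 70, 63, 55, 54, 63, 64, 68, 65, 60, 58, 64, 78, 87, 90, 85, 81, 79, 75, 73, 74, 118, 172, 198, 199, 202, 201]
230 [102, 85, 76, 78, 77, 77, 75, 74, 68, 71, 71, 61, 61, 66, 74, 78, 80, 84, 80, 80, 80, 78, 76, 77, 74, 74, 68, 65, 91, 152, 187, 199, 201, 202, 202, 201]
250 [133, 123, 102, 97, 92, 94, 92, 92, 88, 80, 59, 61, 64, 71, 79, 79, 80, 77, 80, 79, 79, 76, 74, 74, 69, 66, 65, 97, 156, 188, 199, 201, 200, 201, 201, 201]
270 [115, 103, 100, 95, 98, 96, 99, 90, 69, 58, 61, 65, 70, 76, 81, 78, 78, 80, 80, 77, 80, 76, 76, 73, 66, 71, 106, 165, 192, 200, 201, 202, 201, 201, 201, 193]
290 [80, 85, 90, 91, 90, 94, 87, 72, 55, 62, 66, 71, 78, 78, 79, 79, 77, 76, 78, 78, 77, 73, 72, 68, 77, 125, 171, 196, 201, 201, 201, 201, 201, 199, 182, 142]
[514.2616257  187.32569653 290.        ] [523.15727058  91.29256853 290.        ] [518.70944814 139.30913253 290.        ] 96.44425421529559 95.29226319229609
```

servo_tool([
  [85, -13, 12, 20, -0.018, -0.026, 0.038],
  [85, 0, 0, 20, 0, 0, 0],
  [85, 0, 0, 0, 0, 0, 0],
])

```text
time: 2.8
tool_pos: [517.0, 145.4, 364.6]
tcp_rot: [179.9, 0.0, 95.3]
ft_force: [-0.0, -0.2, -0.0]
finger_gap: 85.1
```

```bash
python3 -c "
from h import *
go([517,140,274],95)"
```

```text
t 2.8 pos [517.  145.4 364.6] rot [179.9   0.   95.3] F [-0.  -0.2 -0. ] gap 85.1 
 shift [-5.4 -0.7 90.6] turn [0.001 0.    0.006]
```

servo_tool([
  [85, -5, 0, 35, 0, 0, 0],
  [85, 0, 0, 30, 0, 0, 0],
  [85, 0, 0, 18, 0, 0, 0],
  [85, 0, 0, 5, 0, 0, 0],
  [85, 0, 0, 0, 0, 0, 0],
])

```text
time: 3.3
tool_pos: [518.7, 138.3, 277.0]
tcp_rot: [179.8, -0.0, 95.2]
ft_force: [-0.1, -0.2, 0.0]
finger_gap: 84.6
```

```bash
python3 -c "
from h import *
go([517,140,274],95)
cv2.imwrite('pics/w2.png',snapshot('wrist'))"
```

```text
t 3.3 pos [518.7 138.3 277. ] rot [179.8  -0.   95.2] F [-0.1 -0.2  0. ] gap 84.6 
 shift [ 1.9 -1.6  3. ] turn [ 0.004 -0.     0.003]
```

View pics/w2.png

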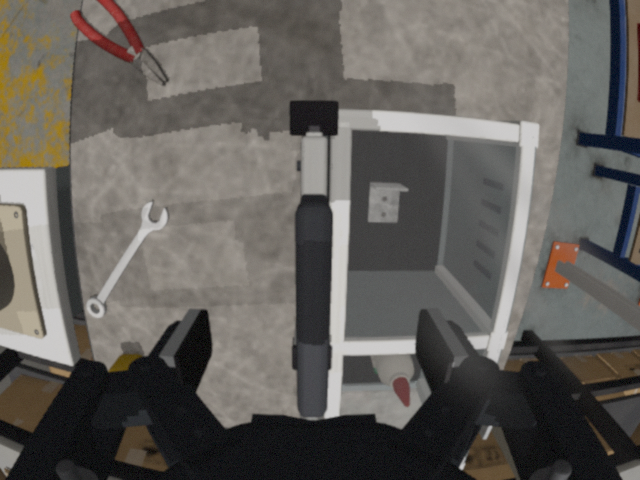

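The bar (column about 313, rows 197–415) sits centred between the fingers, with their inner faces at about 205 and 422. I'll close on it.

servo_tool([
  [30, 0, 0, 2, 0, 0, 0],
  [10, 0, 0, 0, 0, 0, 0],
  [5, 0, 0, 0, 0, 0, 0],
  [5, 0, 0, 0, 0, 0, 0],
  [5, 0, 0, 0, 0, 0, 0],
  [5, 0, 0, 0, 0, 0, 0],
  [5, 0, 0, 0, 0, 0, 0],
], force=40)

```text
time: 4.05
tool_pos: [518.5, 138.2, 280.0]
tcp_rot: [179.7, -0.0, 95.1]
ft_force: [1.5, 0.1, -1.4]
finger_gap: 12.5
```

servo_tool([
  [5, 0, 0, 8, 0, 0, 0],
  [5, 0, 0, 12, 0, 0, 0],
  [5, 0, 0, 12, 0, 0, 0],
  [5, 0, 0, 12, 0, 0, 0],
  [5, 0, 0, 10, 0, 0, 0],
])

```text
time: 4.55
tool_pos: [518.5, 138.2, 226.2]
tcp_rot: [179.6, -0.0, 95.1]
ft_force: [-2.5, -0.2, 3.6]
finger_gap: 12.5
```

```bash
python3 -c "
from h import *
go([517,140,209],95)"
```

```text
t 4.55 pos [518.5 138.2 226.2] rot [179.6  -0.   95.1] F [-2.5 -0.2  3.6] gap 12.5 
 shift [ 1.9 -1.5 17.2] turn [ 0.006 -0.     0.002]
```

servo_tool([
  [5, 0, 0, 5, 0, 0, 0],
  [5, 0, 0, 4, 0, 0, 0],
  [5, 0, 0, 2, 0, 0, 0],
])

```text
time: 4.85
tool_pos: [518.7, 138.3, 221.6]
tcp_rot: [179.4, -0.0, 95.2]
ft_force: [-11.6, -2.6, 9.2]
finger_gap: 12.4
```

servo_tool([
  [5, 0, 0, 2, 0, 0, 0],
  [5, 0, 0, 2, 0, 0, 0],
])

```text
time: 5.05
tool_pos: [518.7, 138.3, 221.6]
tcp_rot: [179.3, -0.0, 95.2]
ft_force: [-11.4, -2.5, 17.3]
finger_gap: 12.4
```

servo_tool([
  [5, 0, 0, 4, 0, 0, 0],
  [5, 0, 0, 4, 0, 0, 0],
  [5, 0, 0, 4, 0, 0, 0],
])

```text
time: 5.35
tool_pos: [518.9, 138.3, 221.5]
tcp_rot: [179.0, 0.0, 95.2]
ft_force: [-18.6, -4.4, 29.3]
finger_gap: 12.4
```

Run:
```python
from h import *
go([517,140,209],95)
S=snapshot('scene');T=snapshot('top');cv2.imwrite('pics/s3.png',S);cv2.imwrite('pics/t3.png',T)
f=cv2.resize
cv2.imwrite('pics/c4.png',np.hstack([f(S[170:320,260:360],(400,600)),f(T[170:320,250:350],(400,600))]))
```

```text
t 5.35 pos [518.9 138.3 221.5] rot [179.    0.   95.2] F [-18.6  -4.4  29.3] gap 12.4 
 shift [ 1.9 -2.  12.4] turn [0.017 0.    0.003]
```

View pics/c4.png

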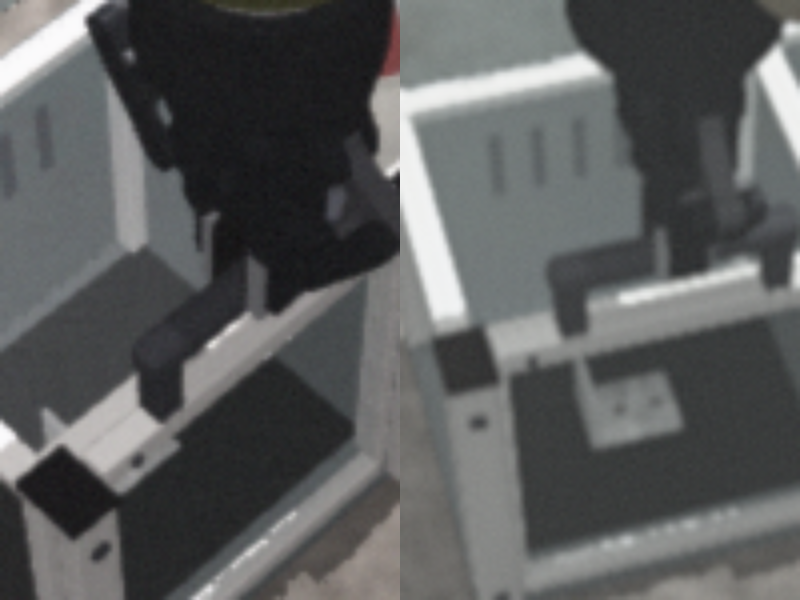

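```bash
python3 -c "
from h import *
print(tri((297.5,258),(289.5,237.5)), tri((296,231.7),(286.5,211.5)))
s=sense();print(s['time'],s['tool_pos'],s['ft_force'])"
```

```text
[511.62163311 185.9358458  232.75165545] [510.22559061 187.24716394 293.05766548]
5.45 [518.93589997 138.28292958 221.50420752] [-19.693239    -3.61329212  29.7275082 ]
```

Run:
```python
from h import *
print('cap',tri((277,293),(266.25,259.5)),'foot',tri((299.5,273.7),(293,253.2)))
# epipolar-consistent depth heights: project expected bar end & cap for z options
A=np.array([511,186.5]);u=np.array([-.087,.996])
for z in(225,232): 
    for n in('scene','top'):
        x=P(n)@np.r_[A,z,1];print(z,n,(x[:2]/x[2]).round(1))
T=cv2.imread('pics/t3.png');S=cv2.imread('pics/s3.png')
f=cv2.resize
cv2.imwrite('pics/c5.png',np.hstack([f(S[240:315,260:310],(400,600),interpolation=cv2.INTER_CUBIC),f(T[215:290,255:305],(400,600),interpolation=cv2.INTER_CUBIC)]))
```

```text
cap [506.86391248 225.38646267 193.92101157] foot [513.15825036 182.69237342 190.04849756]
225 scene [297.6 261.9]
225 top [289.5 241.1]
232 scene [297.5 258.9]
232 top [289.3 238.1]
```

View pics/c5.png

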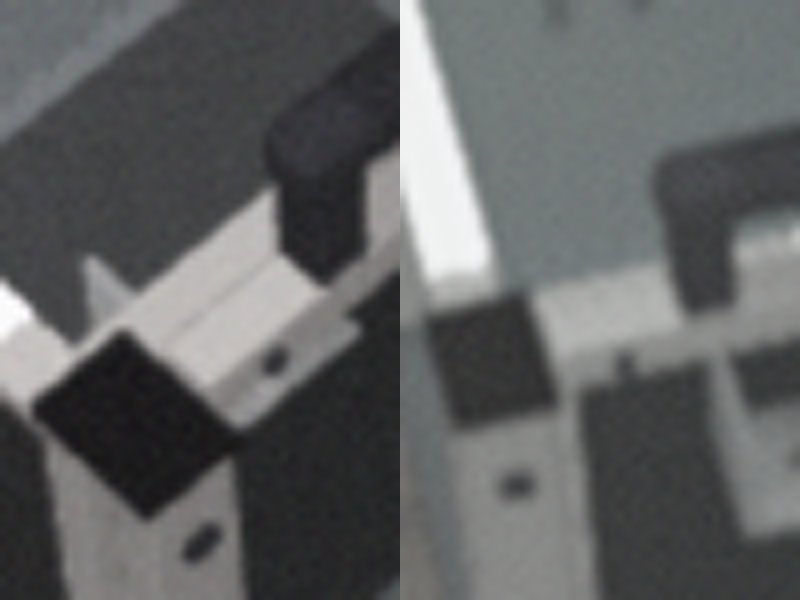

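The left sash has come down onto a hard stop, 30 N against the roughly 3 N it takes to move. Absolute heights from the cameras read about 5 mm high, since the post cap measures 194 instead of 189. To settle it I'll release, then touch the bar's top with shut fingers. Fully down, that contact is at z = 232.

servo_tool([
  [30, 0, 0, 0, 0, 0, 0],
  [85, 0, 0, 0, 0, 0, 0],
  [85, 0, 0, 0, 0, 0, 0],
  [85, 0, 0, 0, 0, 0, 0],
  [85, 0, 0, -20, 0.017, 0, 0],
  [85, 0, 0, -25, 0, 0, 0],
  [20, 0, 0, -10, 0, 0, 0],
  [0, 0, 0, 0, 0, 0, 0],
  [0, 0, 0, 0, 0, 0, 0],
  [0, 0, 0, 0, 0, 0, 0],
])

```text
time: 6.45
tool_pos: [518.3, 138.4, 272.4]
tcp_rot: [-179.8, 0.0, 95.2]
ft_force: [-0.9, 0.7, -0.0]
finger_gap: 27.6
```

servo_tool([
  [0, 0, 0, 0, 0, 0, 0],
  [0, 0, 0, 0, 0, 0, 0],
])

```text
time: 6.65
tool_pos: [517.4, 138.2, 270.3]
tcp_rot: [-179.6, 0.0, 95.2]
ft_force: [0.1, 0.0, -1.1]
finger_gap: 0.1
```

```bash
python3 -c "
from h import *
go([518.5,139,236],95)"
```

```text
t 6.65 pos [517.4 138.2 270.3] rot [-179.6    0.    95.2] F [ 0.1  0.  -1.1] gap 0.1 
 shift [ 0.7  1.4 34.3] turn [-0.007  0.     0.004]
```

servo_tool([
  [0, 0, 1, 15, 0, 0, 0],
  [0, 0, 0, 10, 0, 0, 0],
  [0, 0, 0, 5, 0, 0, 0],
  [0, 0, 0, 3, 0, 0, 0],
])

```text
time: 7.05
tool_pos: [517.4, 138.1, 232.7]
tcp_rot: [-179.4, 0.0, 95.2]
ft_force: [-0.2, -0.7, 0.6]
finger_gap: 0.1
```

servo_tool([
  [0, 0, 0, 3, 0, 0, 0],
  [0, 0, 0, 3, 0, 0, 0],
  [0, 0, 0, 3, 0, 0, 0],
])

```text
time: 7.35
tool_pos: [517.9, 138.2, 231.9]
tcp_rot: [-179.7, 0.0, 95.2]
ft_force: [-11.7, -2.2, 18.6]
finger_gap: 0.1
```

Contact comes at z = 231.9, against 232 expected, so the left sash is fully down. Next is the right handle, expected at about (532.5, -30, 286).

servo_tool([
  [0, 0, 0, -20, 0, 0, 0],
  [85, 0, 0, -45, 0, 0, 0],
  [85, 0, 0, -45, 0, 0, 0],
  [85, -20, 0, -10, 0, 0, 0],
  [85, -45, 0, 0, 0, 0, 0],
  [85, -45, 0, 0, 0, 0, 0],
  [85, -40, 0, 0, 0, 0, 0],
  [85, -15, 0, 0, 0, 0, 0],
  [85, 0, 0, 0, 0, 0, 0],
])

```text
time: 8.25
tool_pos: [534.1, -30.9, 358.8]
tcp_rot: [180.0, 0.1, 95.5]
ft_force: [0.1, 0.4, 0.1]
finger_gap: 85.3
```

```bash
python3 -c "
from h import *
go([532.5,-30,270],95)
cv2.imwrite('pics/w3.png',snapshot('wrist'))"
```

```text
t 8.25 pos [534.1 -30.9 358.8] rot [1.80e+02 1.00e-01 9.55e+01] F [0.1 0.4 0.1] gap 85.3 
 shift [ 1.2 -1.5 88.8] turn [0.    0.002 0.008]
```

View pics/w3.png

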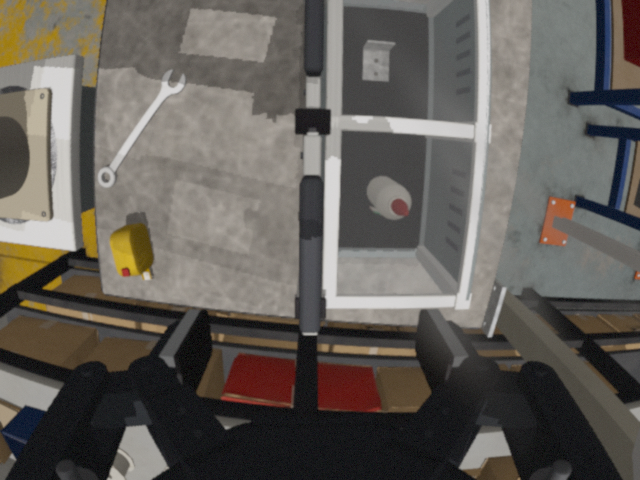

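The right bar (column about 312, rows 177–332) is centred between the fingers. The bracket at (378,60) and the bottle at (388,198) are undisturbed. Going down to grasp.

```bash
python3 -c "
from h import *
p=([534.1,-30.9,358.8],[180,.1,95.5])
A=wray((312.5,178),*p,286);B=wray((310,332),*p,286);print((A+B)/2,np.linalg.norm(A-B))"
```

```text
[533.40057789 -32.93386032 286.        ] 101.43455482484624
```

servo_tool([
  [85, 0, 0, 35, 0, 0, 0.006],
  [85, 0, 0, 30, 0, 0, 0],
  [85, 0, 0, 10, 0, 0, 0],
  [85, 0, 0, 0, 0, 0, 0],
])

```text
time: 8.7
tool_pos: [534.9, -26.7, 283.5]
tcp_rot: [179.8, 0.1, 95.3]
ft_force: [0.5, -0.5, 0.2]
finger_gap: 84.5
```

servo_tool([
  [85, -5, -1, 9, 0, 0, 0],
  [85, 0, 0, 3, 0, 0, 0],
  [20, 0, 0, 0, 0, 0, 0],
  [5, 0, 0, 0, 0, 0, 0],
  [5, 0, 0, 0, 0, 0, 0],
  [5, 0, 0, 0, 0, 0, 0],
  [5, 0, 0, 0, 0, 0, 0],
  [5, 0, 0, 0, 0, 0, 0],
], force=60)

```text
time: 9.5
tool_pos: [532.1, -31.6, 274.8]
tcp_rot: [-180.0, 0.1, 95.3]
ft_force: [10.5, 0.5, -3.6]
finger_gap: 12.8
```

Gripped with the gap at 12.8 mm. Raising it.

servo_tool([
  [5, 0, 0, -6, 0, 0, 0],
  [5, 0, 0, -10, 0, 0, 0],
  [5, 0, 0, -10, 0, 0, 0],
  [5, 0, 0, -5, 0, 0, 0],
])

```text
time: 9.9
tool_pos: [532.3, -31.6, 305.5]
tcp_rot: [-179.9, 0.1, 95.3]
ft_force: [0.8, 0.2, -5.2]
finger_gap: 12.3
```

servo_tool([
  [5, 0, 0, -4, 0, 0, 0],
  [5, 0, 0, -4, 0, 0, 0],
  [5, 0, 0, -3, 0, 0, 0],
])

```text
time: 10.2
tool_pos: [531.9, -31.5, 314.1]
tcp_rot: [-179.7, 0.0, 95.3]
ft_force: [14.6, -2.0, -35.7]
finger_gap: 12.9
```

servo_tool([
  [5, 0, 0, 0, 0, 0, 0],
  [40, 0, 0, 0, 0, 0, 0],
  [85, 0, 0, 0, 0, 0, 0],
  [85, 0, 0, 0, 0, 0, 0],
  [85, 0, 0, 0, 0, 0, 0],
  [85, 0, 0, -20, 0, 0, 0],
  [85, 0, 0, -40, 0, 0, 0],
  [85, 0, 0, -40, 0, 0, 0],
  [85, 0, 0, -20, 0, 0, 0],
  [85, 0, 0, 0, 0, 0, 0],
])

```text
time: 11.2
tool_pos: [531.6, -31.1, 441.3]
tcp_rot: [-179.8, 0.0, 95.3]
ft_force: [0.2, 1.0, 0.5]
finger_gap: 85.2
```

Run:
```python
from h import *
go([532.5,-30,430],95)
S=snapshot('scene');T=snapshot('top');cv2.imwrite('pics/s5.png',S);cv2.imwrite('pics/t5.png',T)
f=cv2.resize
cv2.imwrite('pics/c6.png',np.hstack([f(S[100:325,230:480],(400,360)),f(T[130:355,230:480],(400,360))]))
```

```text
t 11.2 pos [531.6 -31.1 441.3] rot [-179.8    0.    95.3] F [0.2 1.  0.5] gap 85.2 
 shift [ 1.   1.1 11.3] turn [-0.004  0.001  0.006]
```

View pics/c6.png

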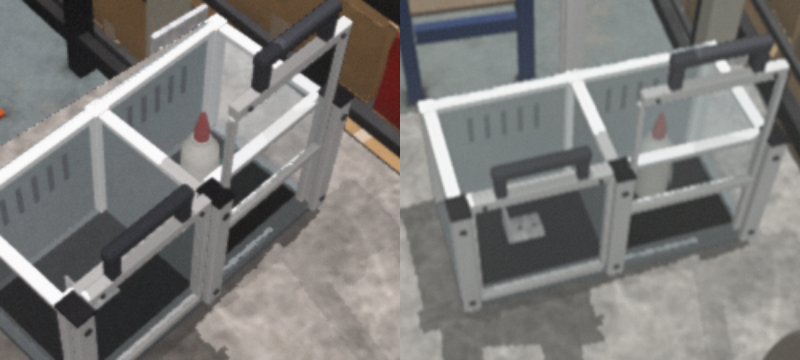

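Run:
```python
from h import *
R=(tri((391.9,136.2),(403.1,166.2))+tri((438.75,106.2),(458.75,158.1)))/2
L=(tri((298.1,251.9),(290.6,240))+tri((346.3,221.3),(346.9,226.9)))/2
print(L,R,R[2]-L[2])
```

```text
[518.68641005 137.99644778 226.14023698] [530.39262036 -28.13735695 326.37036445] 100.23012746869028
```

Both sashes are where they should be: left handle at z ≈ 226, right at z ≈ 326, 100 mm apart as expected. The bracket and bottle are standing and the gripper is clear.

```bash
python3 -c "
from bench import *
hand_in();print(sense()['time'])"
```

```text
the job is handed in; nothing more can be done
the job is handed in; nothing more can be done
```

I pulled the left sash, in front of the bracket, fully down, then raised the right sash, in front of the bottle, fully up. I handed in with the gripper open and about 110 mm above the right handle; the arm's clock read about 11.3 s.

**Left sash:** it reached a hard stop under about 30 N. Touching the bar's top with shut fingers then gave z = 231.9 mm, against 232 expected when fully down.

**Right sash:** it reached its upper stop under about 36 N, after 39 mm of travel.

**Final camera check:** the handles measured z ≈ 226 and 326 mm, against 225 and 325 expected. The bracket and bottle look upright and in place in the last pictures.

**Disagreement along the way:** my early camera heights read about 5–7 mm high (the post cap gave 194 mm instead of 189). That left it unclear whether the left sash was fully down, so I did the touch check.

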